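Probe the guide tube with the long gauge rod and present the tip

TASK

Take the longer of the two gauge rods from the rack, push it gently into the mouth of the guide tube until its collar stops against the mouth, then draw it right out again. Finish still holding the rod in the air, level and steady, with its tip a few centimetres above the middle of the reading stand's round top and clear of the stand. Leave the short rod in the rack and do not push the other things on the bench about.

Things in the scene. Friction and masses are not known exactly. Their poses are not given: they have to be found in the camera images.
- long_rod_grip (a point): Centre of the black ribbed handle (64 long, 16 wide, 20 high) of the LONGER gauge rod, which lies level in either of the rack's two places; grip it from above across the 16 mm. x axis along the rod to the tip, z up as it lies. In front of the handle: collar disc 28 in diameter, 6 thick, then a steel shaft 8 in diameter, 100 long, tapering in its last 6 mm. About 0.12 kg, balanced inside the handle.
- long_rod_collar (a point): Centre of the front face of the long rod's collar (the face that stops against the tube), on the rod's axis, 38 mm ahead of the handle's centre; x axis along the rod towards the tip.
- long_rod_tip (a point): The very tip of the long rod, on its axis, 138 mm ahead of the handle's centre.
- short_rod_grip (a point): Handle centre of the SHORTER gauge rod: same handle and collar, but a shaft only 60 mm long (tip 98 mm ahead of the handle's centre). It lies in the rack's other place, parallel to the long rod and pointing the same way, 84 mm beside it.
- rack: Fixed rod rack on the left, origin under the middle between the two handles, x along the rods to the tips. Base plate 120 x 116 x 10. The rods lie free at y = +42 and -42, axis 50 mm above the bench, and lift straight up. Cheeks 51 high stand 20 to 32 mm behind each handle's centre, a fork 58 high round the shaft 69 to 79 mm ahead of it; the handle's middle is free at the sides and 30 mm clear below.
- guide_mouth (a point): Centre of the rim of the open mouth of the fixed level steel guide tube on the right, 78 mm above the bench; the mouth looks roughly towards the robot. x axis: level along the tube, inward (the way the rod goes in). Rim 28 in diameter; funnel from 22 to 12 in the first 14 mm; straight bore 12 wide, 118 deep, closed at the end, so the collar meets the rim first. Nothing is higher than 14 mm above the axis.
- stand_top (a point): Middle of the white round top (60 mm in diameter, fine cross lines) of the fixed reading stand on the far left, a slim pillar on a round foot 84 mm in diameter. The top is level, 90 mm above the bench; this point is on its upper face, z up.
- flux_syringe0: A flux syringe lying on the bench near its front edge, 151 x 34 x 18 mm (bystander). Origin at its underside.
- board_small: A small bare circuit board lying on the bench at the left, 30 x 60 x 9 mm (bystander). Origin at its underside.
- marker: A felt marker lying on the bench at the front right, 127 x 12 x 14 mm (bystander). Origin at its underside.
- tweezers: Steel tweezers lying flat on the bench in front of the guide tube, 120 x 10 x 8 mm (bystander). Origin at its underside.
- long_rod: The long rod as a whole; same origin and axes as its handle centre.
- stand: The fixed reading stand as a whole; origin under the middle of its foot.
- guide: The fixed guide tube with its base; origin 75 mm straight below the mouth's centre, x axis along the tube inward; base plate 110 x 70 x 10 mm from 12 to 122 mm beyond the mouth.
- microscope: The fixed stereo microscope, 444 mm high, between the rack and the guide tube and further from the robot; origin at its underside. Carry the rod past it on the robot's side (the gripper within some 45 cm of the robot's axis): a straight swing from the tube to the stand can strike it. A board holder, 42 mm high, lies in front of it.
There are look-alikes about, which are no part of the job. What is shaped like the stand but yellow is not meant.

How it is judged:
On the way, in this order (a step that is already met when the one before it is completed fails the run):
1. the long rod, held by the fingers, is in the guide tube with its collar against the mouth (gap under 2 mm, centred within 6 mm, in line within 5 degrees) (x of long_rod_collar in the frame of guide_mouth above -0.002 m and distance between long_rod_collar and guide_mouth below 0.006 m and x of long_rod_tip in the frame of guide_mouth above 0.09 m and angle between the x axis of long_rod_grip and the x axis of guide_mouth, either way round below 0.09 rad and contact force between the fingers and long_rod above 1 N), for 0.1 s.
2. the long rod is drawn out: its tip is at least 5 mm outside the mouth and the rod is still held (x of long_rod_tip in the frame of guide_mouth below -0.005 m and contact force between the fingers and long_rod above 1 N), for 0.1 s.
At the end, for the whole second after the job is handed in: Long rod still gripped, at rest, level within 5.7 degrees; tip within 22 mm sideways of the stand top's middle and 12 to 90 mm above it; rod touching neither stand, rack nor guide. Short rod moved under 12 mm, other loose things under 30 mm (contact force between the fingers and long_rod above 1 N and angle between long_rod_grip's own x axis and vertical between 1.4708 and 1.6708 rad and horizontal distance between long_rod_tip and stand_top below 0.022 m and z of long_rod_tip in the frame of stand_top between 0.012 and 0.09 m and height (world z) of long_rod_grip above 0.09 m and contact force between long_rod and stand below 0.1 N and contact force between long_rod and rack below 0.1 N and linear speed of long_rod below 0.02 m/s and angular speed of long_rod below 0.2 rad/s and distance of short_rod_grip from where it was at the start of the episode below 0.012 m and contact force between long_rod and guide below 0.1 N and distance of each of flux_syringe0, board_small, marker, tweezers from where it was at the start of the episode below 0.03 m); the arm keeps its last pose, push and grip.
It fails at once if the rod is forced against the guide tube (more than 40 N) (contact force between long_rod and guide above 40 N).
It fails at once if the short rod is taken out of its place (moved 20 mm) (distance of short_rod_grip from where it was at the start of the episode above 0.02 m).
It fails at once if a loose bystander (syringe, small circuit board, marker, tweezers) is pushed more than 30 mm (distance of any of flux_syringe0, board_small, marker, tweezers from where it was at the start of the episode above 0.03 m).
It also fails if it takes over 61 s, if anything falls off the work surface, if the arm or the gripper's body presses on something with over 40 N, if the wrist force passes 120 N, or if a joint passes its speed limit or range.

ROBOT

A 7-joint arm with a two-finger parallel gripper is mounted at the origin on a cart in front of the work surface, level with it; the furniture and walls round the work are solid. World frame = base frame: x ahead of the robot, y to its left, z up, the work surface at z = 0. Lengths are in m, angles in rad, forces in N, time in s.
With the tool pointing down it reaches from about 0.425 to 0.875 m from the base axis. Payload 4.7 kg.
Tool frame: the origin (TCP) lies midway between the tips of the shut fingers; the grasp point (between the pads) lies 19 mm behind it; z points along the fingers, y is the line along which they close (so a half turn about z gives the same grasp; the last joint's range is limited). The gripper opens to 87 mm and grips with 3 to 60 N. Pads are 19 mm wide; open, the fingers measure 117 mm over their backs; the gripper's body (75 mm by 190 mm) begins 51 mm behind the grasp point.
Start: joints at [-1.229, 0.321, -0.07, 1.45, 0.023, 1.371, -0.057], TCP at [0.209, 0.615, 0.223] pointing down, gripper open.
Joint ranges: [-2.86, 2.86], [-0.3, 2.09], [-1.38, 1.24], [0.06, 2.45], [-1.56, 4.7], [0.09, 2.05], [-2.69, 2.69]. Speed limits (rad/s): [2.57, 2.57, 3.14, 3.14, 3.14, 3.14, 3.14].

INTERFACE

Orientations are given as a unit quaternion [w, x, y, z].
In Python, from station import manip gives the robot as it stands. The module is installed in compiled form; this text tells all that it offers.
- The arm moves only by the tool jog_arm, never from a script. Its argument "moves" is a list of rows, each a list of 6 numbers: the shift along the tool's x, y, z in mm, then the turn, a rotation vector about the tool's x, y, z in rad. A call has 1 to 10 rows; each row is the pose to reach, as a shift and turn from the pose commanded when the call began, along the tool's axes at that moment; what a row does not reach only later rows make up. A row lasts 1/12 s, in which the tool goes at most 41.7 mm and 7.16 degrees, less where a joint would pass 70% of its speed; a pose out of reach is approached as far as the arm can. A call with a gripper value outside its range is refused whole. "claw" is the opening, from 0 (shut) to 1 (fully open), set as the call begins (left out, the last holds). The fingers move at their own pace and stop on an object; the grip force is fixed at half the most. Time passes only in rows, so rows that repeat a pose let the fingers close. It gives the time, the measured TCP pose, the force, the opening and the grip force at its end, in the units of the state.
- manip.get_state(): the state, without advancing time (a new reading comes with each control period).
- manip.capture(name): name is "scene" or "top"; returns a dict with "color" (400x640x3 uint8, blue, green, red), "intrinsics" (3x3 intrinsics, pixels), "extrinsics" (4x4, takes a point from camera to world coordinates). Camera axes: x right, y up, looking along -z (the intrinsics and any distortion apply to the point x, -y, -z); pixel columns grow to the right and rows downward; lengths in m; the calibration is good to about 2 mm. A picture is of the moment at which its call begins. There is no depth.
- manip.close_job(): hands the job in; it is judged then, once.
The state is a dict: "time": time; "joint_positions": joint angles; "joint_velocities": joint speeds; "tau": joint torques, N m; "eef_pos": TCP position; "orientation": TCP orientation; "wrist_force": force on the tool from outside, world axes, zero at the start; "ft_torque": the same for the moment, N m; "gripper_width": finger opening in m; "grip_force": force on a finger pad.
Only numpy, scipy, OpenCV 4.12 (cv2) and the standard library are available. Lean on these libraries where they do the work, as an engineer would, in place of code of your own. Each camera call takes 0.05 s, during which the arm holds its last target. There are 200 camera calls.

## Working session

There is one attempt and no reset: what is moved stays moved. The work goes in short steps, Python scripts to look and compute and a tool call to move; the robot and the scene stay as the last step left them, time stands still between calls to the robot, and variables do not carry over. Pictures are saved under pics/ and viewed, at most 10 in all, crops included, and the job is handed in when it is done.

Besides the shell and the picture viewer there is one more tool, called after "Call:" by a JSON object that holds its "fn" and its "kwargs". jog_arm: Moves the arm, as the interface text tells. Its arguments: {"type":"object","properties":{"moves":{"type":"array"},"claw":{"type":"number"}},"required":["moves"]}

```bash
mkdir -p pics; ls; python3 - <<'E'
from station import manip
import cv2,numpy as np,pickle
s=manip.get_state();print({k:np.round(v,4).tolist() for k,v in s.items()})
d={}
for n in("scene","top"):
    c=manip.capture(n);d[n]=c;cv2.imwrite(f"pics/{n}0.png",c["color"]);print(n,{k:np.round(v,4).tolist() for k,v in c.items() if k!="color"})
pickle.dump(d,open("c0.pkl","wb"))
E
```

```text
pics
{'time': 0.0, 'joint_positions': [-1.2289, 0.3218, -0.0701, 1.4517, 0.0226, 1.3708, -0.0569], 'joint_velocities': [-0.001, 0.0, 0.0008, -0.0028, 0.0007, 0.0008, 0.0002], 'tau': [-0.0001, -49.1277, -0.4039, -31.2525, -0.064, 0.0438, 0.0002], 'eef_pos': [0.2091, 0.6148, 0.2214], 'orientation': [-0.0001, 0.1632, 0.9866, -0.001], 'wrist_force': [-1.202, 0.1413, 0.6108], 'ft_torque': [-0.05, -0.0105, 0.0401], 'grip_force': 0.0, 'gripper_width': 0.0869}
scene {'intrinsics': [[392.1428, 0.0, 318.4279], [0.0, 392.1428, 201.9154], [0.0, 0.0, 1.0]], 'extrinsics': [[0.6967, 0.3234, -0.6403, -0.3195], [-0.7173, 0.3073, -0.6253, -0.8493], [-0.0054, 0.895, 0.4461, 0.7003], [0.0, 0.0, 0.0, 1.0]]}
top {'intrinsics': [[434.8842, 0.0, 316.2456], [0.0, 434.8842, 193.8543], [0.0, 0.0, 1.0]], 'extrinsics': [[0.0121, 0.9823, -0.187, 0.3205], [-0.9997, 0.0156, 0.0173, 0.0077], [0.0199, 0.1868, 0.9822, 1.3859], [0.0, 0.0, 0.0, 1.0]]}
```

View pics/scene0.png

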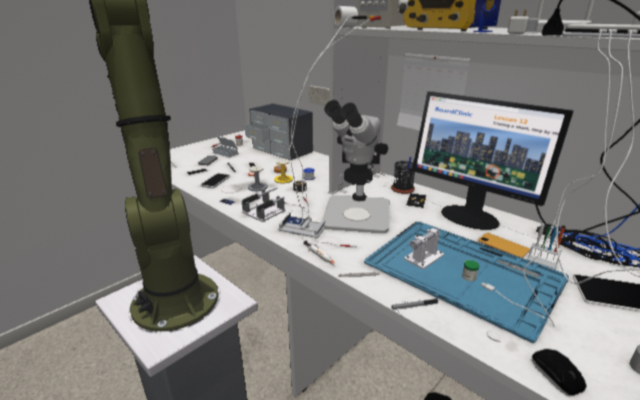

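View pics/top0.png

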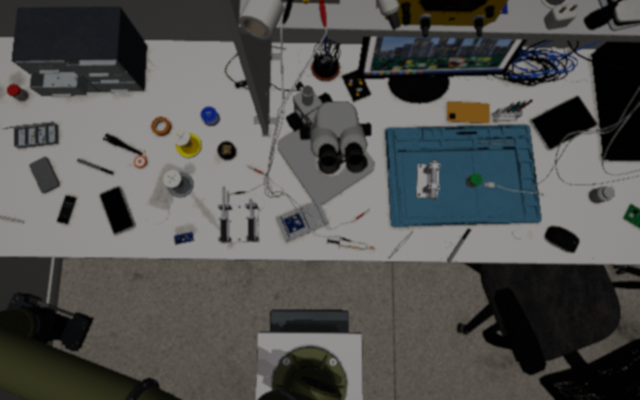

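The scene picture shows the rack at about (265,207), the white stand at about (257,180) next to a yellow look-alike at (283,172), and the guide tube at about (425,245). The top picture shows the rack at (238,218), the white stand at (177,182), the yellow look-alike at (188,145) and the guide at (428,178). I'll enlarge these.

```bash
python3 - <<'E'
import cv2,pickle,numpy as np
d=pickle.load(open("c0.pkl","rb"));t=d["top"]["color"];s=d["scene"]["color"]
R=lambda im,x,y,w,h,k:cv2.resize(im[y:y+h,x:x+w],None,fx=k,fy=k,interpolation=cv2.INTER_CUBIC)
a=R(t,150,130,130,120,5);
cv2.imwrite("pics/t1.png",cv2.convertScaleAbs(a,alpha=1.4))
b=np.hstack([R(t,400,150,50,60,8),R(s,400,215,50,60,8)])
cv2.imwrite("pics/t2.png",cv2.convertScaleAbs(b,alpha=1.3))
cv2.imwrite("pics/s1.png",R(s,235,155,100,75,8))
E
```

```text
(no output)
```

View pics/t1.png

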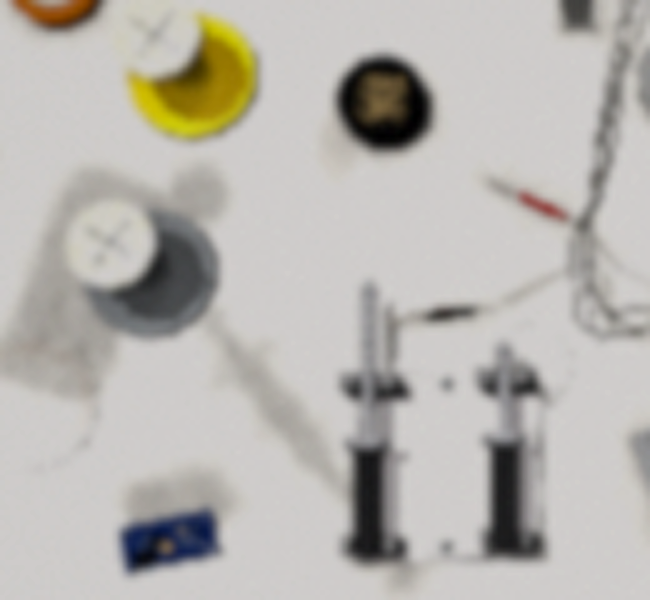

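View pics/t2.png

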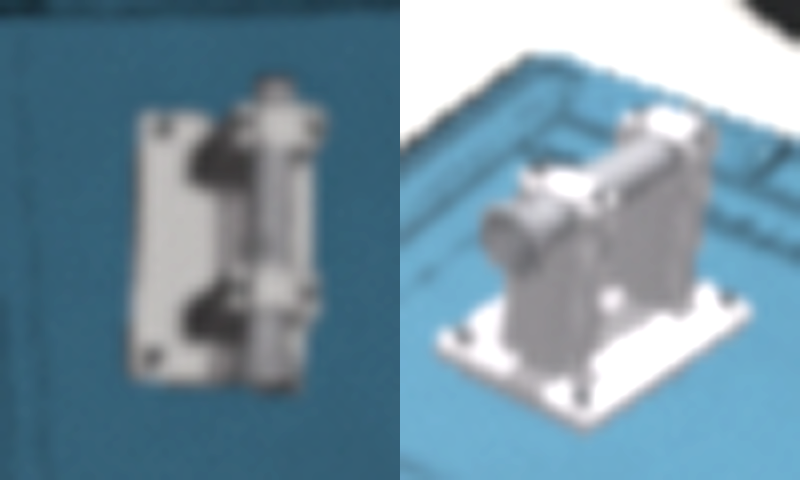

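View pics/s1.png

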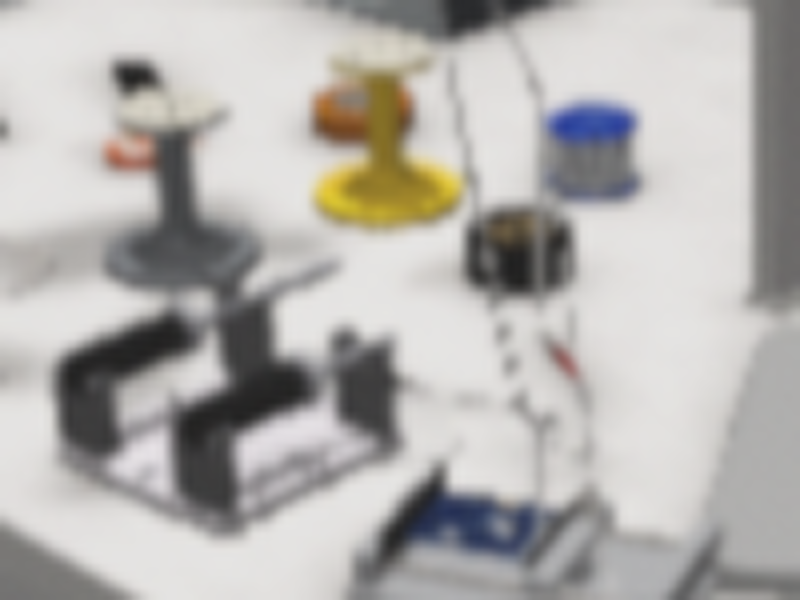

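The top crop shows the long rod in the left place: tip at crop (370,285), i.e. pixel (224,187), against the short rod's tip at crop (504,348). The two stand candidates are the grey-and-white stand (top middle (172,179)) and the yellow one (181,137). Grey-and-white is the one meant, since yellow is excluded. The guide mouth is the end nearest the robot, at about (434,198) in the top view and (463,243) in the scene view.

```bash
cat >h.py <<'E'
import numpy as np,cv2,pickle
def ray(c,u,v):
    K,E=c["intrinsics"],c["extrinsics"]
    d=np.linalg.inv(K)@[u,v,1];d=E[:3,:3]@(d*[1,-1,-1]);return E[:3,3],d/np.linalg.norm(d)
def plane(c,u,v,z):
    o,d=ray(c,u,v);return o+d*(z-o[2])/d[2]
def proj(c,p):
    K,E=c["intrinsics"],c["extrinsics"]
    q=E[:3,:3].T@(np.array(p)-E[:3,3])*[1,-1,-1];q=K@q;return q[:2]/q[2]
E
python3 - <<'E'
from h import *
d=pickle.load(open("c0.pkl","rb"));t=d["top"]["color"];g=cv2.cvtColor(t,cv2.COLOR_BGR2GRAY).astype(int)
# tube: red channel rises over blue mat
r=t[:,:,2].astype(int)
print("tube R");
for y in range(158,202): print(y,r[y,424:446])
print("rod gray")
for y in range(184,246,1): print(y,g[y,214:240])
# stand top
c=d["top"]
for z,(x0,y0,x1,y1) in ((0.09,(160,165,186,192)),):
    sub=t[y0:y1,x0:x1].astype(int); print(sub[:,:,2]-0)
E
```

```text
tube R
158 [41 41 40 40 40 40 40 40 39 40 41 41 40 39 41 41 41 41 42 41 40 40]
159 [41 41 40 40 40 41 40 41 45 52 56 53 48 41 38 39 40 39 40 41 39 40]
160 [41 40 40 41 40 40 41 47 61 77 86 81 65 47 39 39 39 39 40 40 40 40]
161 [ 41  40  40  41  40  42  44  53  72  92 102  97  80  55  42  40  39  39
  40  40  41  39]
162 [ 43  41  40  41  44  54  64  72  84 101 109 107  96  76  63  55  46  39
  40  40  40  41]
163 [ 62  55  46  43  50  70  90  97 104 120 127 128 123 111  96  83  64  46
  39  40  39  41]
164 [102  86  64  50  54  71  88 100 117 136 143 143 140 129 113 100  77  53
  41  40  40  40]
165 [129 111  81  58  57  67  84  99 120 139 147 148 144 132 108  91  75  54
  42  39  39  40]
166 [132 109  78  58  61  77  99 109 120 138 146 147 145 133 108  85  69  50
  41  40  40  39]
167 [114  85  59  52  59  79  98 104 111 128 140 141 136 127 113  90  66  47
  41  40  40  40]
168 [ 87  59  46  48  55  65  76  81  95 113 126 123 113 104  97  81  57  42
  39  41  40  41]
169 [ 69  45  43  46  49  51  55  65  85 105 116 109  95  85  82  64  46  41
  39  40  39  40]
170 [ 60  44  44  47  
[... 12060 characters left out ...]
35 123  98
   66  36  25  27  32  38  44  48]
 [117 117 117 118 119 119 119 120 125 131 136 137 135 128 118 106  89  62
   40  29  28  32  38  44  47  50]
 [117 116 116 116 117 115 107 101  99 103 109 111 105  92  78  67  53  41
   33  33  33  38  41  45  49  51]
 [116 114 114 116 118 114 106  92  82  79  82  80  71  58  48  43  39  39
   38  38  40  42  45  47  50  51]
 [114 113 112 116 119 117 111  98  82  73  72  70  61  51  44  41  40  41
   43  43  43  44  45  49  50  52]
 [112 111 113 118 121 121 116 105  90  78  74  73  69  62  57  48  43  42
   42  43  44  46  48  51  51  52]
 [110 110 114 118 121 121 118 111  97  83  77  75  74  73  68  58  46  43
   43  44  46  47  49  51  52  54]]
```

```bash
python3 - <<'E'
from h import *
d=pickle.load(open("c0.pkl","rb"));t=d["top"];s=d["scene"]
P=lambda c,u,v,z:np.round(plane(c,u,v,z)[:2],4)
print("tube rear,front top",P(t,434.2,161,.078),P(t,433.3,197.3,.078))
print("mouth scene",P(s,463.1,244.4,.078))
print("base TL,BL top",P(t,417.5,163.5,.01),P(t,416.6,197.5,.01))
for z in(.01,0):print("base scene L,F,R",z,P(s,454.6-0,258.1,z),P(s,473.5,267.8,z),P(s,493.8,253.8,z))
print("tip top",P(t,223.5,186.3,.05),"handle back/front edge",P(t,222.8,219.3,.06),P(t,222.8,241,.06))
print("shaft 195,215",P(t,223.3,195,.05),P(t,222.5,215,.05))
print("short tip",P(t,150+504/5,130+346/5,.05),"handle",P(t,150+505/5,220,.06))
print("stand top",P(t,171.9,178.3,.09),P(s,235+175/8,155+108/8,.09))
im=s["color"][:,:,2].astype(int)
print(im[232:272,450:500:1])
E
```

```text
tube rear,front top [ 0.6799 -0.3825] [ 0.5645 -0.3753]
mouth scene [ 0.6651 -0.4756]
base TL,BL top [ 0.6892 -0.3474] [ 0.5757 -0.3409]
base scene L,F,R 0.01 [ 0.682  -0.4514] [ 0.674  -0.5149] [ 0.7875 -0.5281]
base scene L,F,R 0 [ 0.6965 -0.4456] [ 0.6884 -0.5101] [ 0.8035 -0.5235]
tip top [0.5943 0.2743] handle back/front edge [0.4893 0.2691] [0.4232 0.2657]
shaft 195,215 [0.5667 0.2735] [0.5039 0.2727]
short tip [0.5547 0.1877] handle [0.4884 0.1831]
stand top [0.6084 0.4235] [0.6044 0.4145]
[[151 172 198 ... 220 221 221]
 [ 90 114 148 ... 220 220 220]
 [ 66  75  88 ... 214 217 218]
 ...
 [ 84  84  85 ...  82  82  83]
 [ 84  85  85 ...  81  81  82]
 [ 84  84  83 ...  83  83  83]]
```

```bash
python3 - <<'E'
from h import *
np.set_printoptions(linewidth=250)
d=pickle.load(open("c0.pkl","rb"));t=d["top"];s=d["scene"]
P=lambda c,u,v,z:np.round(plane(c,u,v,z)[:2],4)
print("mouth scene",P(s,413.1,244.4,.078))
for z in(.01,0):print("base scene L,F,R",z,P(s,404.6,258.1,z),P(s,423.5,267.8,z),P(s,443.8,253.8,z))
im=s["color"][:,:,2].astype(int)
for y in range(226,272): print(y,im[y,402:447])
E
```

```text
mouth scene [ 0.5648 -0.3706]
base scene L,F,R 0.01 [ 0.5766 -0.3412] [ 0.5726 -0.409 ] [ 0.6805 -0.4162]
base scene L,F,R 0 [ 0.5896 -0.3339] [ 0.5855 -0.4026] [ 0.695  -0.4099]
226 [226 224 223 220 213 196 164 135  92  66  63  66  69  74  79  81  79  76  73  74  77  82  84  84  84  85  86  91 103 109 126 157 169 183 206 214 220 221 221 221 221 222 223 224 225]
227 [223 221 215 206 191 151 100  75  64  63  66  70  76  79  79  78  78  75  69  73  79  83  83  82  82  84  85  83  87  99 112 121 118 134 159 179 202 210 213 219 221 221 221 223 224]
228 [220 212 195 165 137  93  66  62  63  67  74  78  79  77  77  76  76  72  68  72  80  81  83  82  83  93 104  99 110 146 167 165 141 140 132 135 157 165 176 203 210 213 218 220 222]
229 [212 193 151 102  76  67  64  66  69  74  80  82  78  76  77  76  72  67  65  67  73  77  80  82  87 115 150 142 154 191 209 209 194 188 166 139 117 108 120 154 167 179 200 207 212]
230 [189 149  93  62  59  64  67  73  78  81  82  82  80  78  77  72  69  69  69  66  66  68  71  75  88 122 152 152 162 199 216 221 219 211 189 149 114  99  88  96 104 121 152 
[... 6844 characters left out ...]
6  84  85  85  85  85  85  85  85  84  85  85]
268 [ 87  88  87  87  87  87  87  88  87  88  86  87  87  86  86  86  89  93  99 108 122 125 112  99  90  87  85  86  85  85  86  85  86  85  85  85  85  85  84  85  85  85  85  85  85]
269 [ 87  86  87  87  87  88  87  87  88  86  86  87  86  86  88  87  87  87  89  92  99 100  92  88  86  86  85  86  85  86  86  85  86  84  83  84  85  86  85  86  84  84  85  84  85]
270 [88 87 86 86 87 87 87 86 87 85 86 86 86 86 86 86 87 87 86 86 87 89 86 85 85 85 85 85 86 86 85 84 84 85 85 86 86 86 85 85 85 85 84 84 84]
271 [85 87 86 86 87 87 86 86 85 86 87 86 84 85 86 86 86 86 86 85 85 85 85 85 85 84 85 84 85 85 86 85 84 86 86 86 85 85 85 85 85 84 85 84 84]
```

```bash
cat >>h.py <<'E'
from scipy.spatial.transform import Rotation as Ro
def go(p,yaw):
    "tool shift (mm) and turn to put the TCP at p, pointing down, closing line across yaw (deg)"
    from station import manip
    s=manip.get_state();q=s["orientation"];R=Ro.from_quat([q[1],q[2],q[3],q[0]])
    a=np.radians(yaw);x=np.array([np.cos(a),np.sin(a),0]);z=np.array([0,0,-1.])
    c=[Ro.from_matrix(np.c_[k*x,np.cross(z,k*x),z]) for k in(1,-1)]
    r=min((R.inv()*k for k in c),key=lambda k:k.magnitude()).as_rotvec()
    sh=R.inv().apply(np.array(p)-s["eef_pos"])*1000
    print("at",np.round(s["eef_pos"],4),"shift",np.round(sh,1),"turn",np.round(r,4),"F",np.round(s["wrist_force"],1),"w",round(s["gripper_width"],4),"g",round(s["grip_force"],1),"j",np.round(s["joint_positions"],2),"t",round(s["time"],2))
E
python3 -c "
from h import *
go([.4565,.268,.15],2.5)"
```

```text
at [0.2092 0.6149 0.2216] shift [-345.8 -248.7   72. ] turn [-1.600e-03 -2.000e-04 -3.714e-01] F [-0.4  0.   0.2] w 0.0869 g 0.0 j [-1.23  0.32 -0.07  1.45  0.02  1.37 -0.06] t 0.1
```

Call:
{"fn": "jog_arm", "kwargs": {"moves": [[-15,-11,3,0,0,-0.02],[-45,-32,9,0,0,-0.05],[-75,-54,15,0,0,-0.09],[-105,-76,21,0,0,-0.13],[-135,-97,27,0,0,-0.17],[-165,-119,33,0,0,-0.21],[-195,-140,36,0,0,-0.25],[-225,-162,36,0,0,-0.29],[-255,-184,36,0,0,-0.33],[-280,-202,36,0,0,-0.37]], "claw": 0.55}}

```text
time: 0.93
eef_pos: [0.4107, 0.331, 0.1862]
orientation: [-0.0, -0.021, 1.0, -0.0]
wrist_force: [0.2, -0.6, -0.5]
gripper_width: 0.0478
grip_force: 0.0
```

```bash
python3 -c "
from h import *
go([.4565,.268,.13],2.5)"
```

```text
at [0.4107 0.331  0.1862] shift [-43.1 -64.8  56.3] turn [-0.001  -0.0001 -0.0013] F [ 0.2 -0.6 -0.5] w 0.0478 g 0.0 j [-0.83  0.08  0.11  1.81 -0.01  1.25  0.89] t 0.93
```

Call:
{"fn": "jog_arm", "kwargs": {"moves": [[-14,-20,10,0,0,0],[-28,-42,25,0,0,0],[-38,-57,40,0,0,0],[-43,-65,52,0,0,0],[-43,-65,56,0,0,0],[-43,-65,56,0,0,0],[-43,-65,56,0,0,0]]}}

```text
time: 1.52
eef_pos: [0.4541, 0.2726, 0.1307]
orientation: [-0.0, -0.022, 1.0, 0.0]
wrist_force: [-0.5, -0.1, -0.1]
gripper_width: 0.0481
grip_force: 0.0
```

```bash
python3 - <<'E'
from h import *
from station import manip
go([.4565,.268,.031],2.5)
t=manip.capture("top");s=manip.capture("scene");pickle.dump((t,s),open("c1.pkl","wb"))
R=lambda im,x,y,w,h,k:cv2.resize(im[y:y+h,x:x+w],None,fx=k,fy=k,interpolation=cv2.INTER_CUBIC)
cv2.imwrite("pics/g1.png",np.hstack([R(t["color"],190,175,80,80,5),R(s["color"],225,150,80,80,5)]))
for n,c in(("top",t),("scene",s)):
  for p in([.4565,.268,.13],[.4565,.268,.06]):print(n,p,proj(c,p).round(1))
E
```

```text
at [0.4541 0.2726 0.1307] shift [-2.2 -4.7 99.7] turn [ 0.0007 -0.0005  0.0007] F [-0.5 -0.1 -0.1] w 0.0481 g 0.0 j [-0.75  0.13  0.17  1.87 -0.03  1.14  1.05] t 1.52
top [0.4565, 0.268, 0.13] [218.  227.5]
top [0.4565, 0.268, 0.06] [222.6 230. ]
scene [0.4565, 0.268, 0.13] [248.7 179.2]
scene [0.4565, 0.268, 0.06] [250.3 196.3]
```

View pics/g1.png

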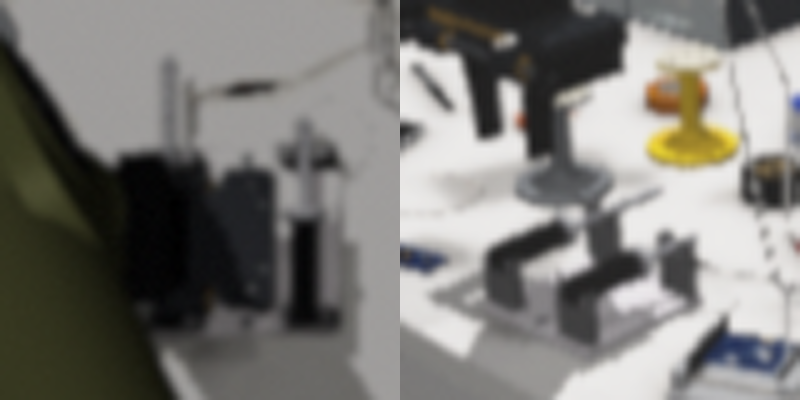

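The crop shows the open fingers over the long rod's place. Their tips are near scene pixels (243,177) and (253,178), and the handle's middle is at about (251,197), as predicted. Going down now.

Call:
{"fn": "jog_arm", "kwargs": {"moves": [[-2,-5,10,0,0,0],[-2,-5,25,0,0,0],[-2,-5,40,0,0,0],[-2,-5,55,0,0,0],[-2,-5,70,0,0,0],[-2,-5,82,0,0,0],[-2,-5,92,0,0,0],[-2,-5,99,0,0,0],[-2,-5,99,0,0,0],[-2,-5,99,0,0,0]]}}

```text
time: 2.45
eef_pos: [0.4573, 0.266, 0.0315]
orientation: [-0.0, -0.021, 1.0, -0.0]
wrist_force: [0.1, 0.6, 0.4]
gripper_width: 0.0478
grip_force: 0.0
```

```bash
python3 -c "
from h import *
go([.4565,.268,.031],2.5)"
```

```text
at [0.4573 0.266  0.0315] shift [0.8 2.  0.5] turn [-0.0001 -0.     -0.0013] F [0.1 0.6 0.4] w 0.0478 g 0.0 j [-0.73  0.25  0.17  1.96 -0.05  0.94  1.08] t 2.45
```

Call:
{"fn": "jog_arm", "kwargs": {"moves": [[0,1,0,0,0,0],[0,1,0,0,0,0],[0,1,0,0,0,0],[0,1,0,0,0,0],[0,1,0,0,0,0],[0,1,0,0,0,0],[0,1,0,0,0,0],[0,1,0,0,0,0]], "claw": 0}}

```text
time: 3.12
eef_pos: [0.4574, 0.2674, 0.0319]
orientation: [0.0, -0.021, 1.0, 0.0]
wrist_force: [-0.6, 1.5, 2.3]
gripper_width: 0.0158
grip_force: 30.0
```

```bash
python3 -c "
from h import *
go([.4565,.268,.13],2.5)"
```

```text
at [0.4574 0.2674 0.0319] shift [  0.8   0.7 -98.1] turn [ 0.0006  0.0006 -0.0009] F [-0.6  1.5  2.3] w 0.0158 g 30.0 j [-0.73  0.25  0.17  1.96 -0.05  0.94  1.08] t 3.12
```

Call:
{"fn": "jog_arm", "kwargs": {"moves": [[0,0,-5,0,0,0],[0,0,-15,0,0,0],[0,0,-30,0,0,0],[0,0,-48,0,0,0],[0,0,-66,0,0,0],[0,0,-84,0,0,0],[0,0,-102,0,0,0],[0,0,-120,0,0,0],[0,0,-135,0,0,0],[0,0,-145,0,0,0]]}}

```text
time: 3.95
eef_pos: [0.4579, 0.2665, 0.1789]
orientation: [0.001, -0.021, 1.0, 0.0]
wrist_force: [-0.0, 0.1, -0.4]
gripper_width: 0.0158
grip_force: 30.0
```

Call:
{"fn": "jog_arm", "kwargs": {"moves": [[5,-10,0,0,0,0],[15,-30,0,0,0,0],[20,-60,0,0,0,0],[20,-90,0,0,0,0],[20,-120,0,0,0,0],[20,-150,0,0,0,0],[20,-180,0,0,0,0],[20,-210,0,0,0,0],[20,-235,0,0,0,0],[20,-255,0,0,0,0]]}}

```text
time: 4.78
eef_pos: [0.4463, 0.008, 0.1756]
orientation: [-0.001, -0.02, 1.0, -0.0]
wrist_force: [-0.9, 0.4, -0.8]
gripper_width: 0.0156
grip_force: 30.0
```

```bash
python3 - <<'E'
from h import *
x=np.array([np.cos(np.radians(-3.5)),np.sin(np.radians(-3.5)),0])
m=np.array([.563,-.3745,.078]); 
go([.415,-.36,.177],-3.5)
print(m-.168*x-[0,0,.019])
E
```

```text
at [0.4463 0.008  0.1756] shift [  45.8 -366.4   -1.2] turn [-0.0006 -0.0021  0.1005] F [-0.9  0.4 -0.8] w 0.0156 g 30.0 j [-0.52 -0.1   0.42  2.    0.05  1.24  1.49] t 4.78
[ 0.39531335 -0.36424385  0.059     ]
```

Call:
{"fn": "jog_arm", "kwargs": {"moves": [[4,-15,0,0,0,0.01],[8,-45,0,0,0,0.02],[12,-80,0,0,0,0.03],[16,-115,0,0,0,0.04],[20,-150,0,0,0,0.05],[24,-185,0,0,0,0.06],[28,-220,0,0,0,0.07],[35,-255,0,0,0,0.08],[42,-290,0,0,0,0.09],[50,-320,0,0,0,0.1]]}}

```text
time: 5.62
eef_pos: [0.4099, -0.3122, 0.1761]
orientation: [-0.0, 0.03, 1.0, 0.0]
wrist_force: [-0.4, 0.5, -0.7]
gripper_width: 0.0159
grip_force: 30.0
```

```bash
python3 -c "
from h import *
go([.395,-.364,.12],-3.5)"
```

```text
at [ 0.4099 -0.3122  0.1761] shift [ 11.8 -52.6  56. ] turn [ 0.0005 -0.0006  0.0018] F [-0.4  0.5 -0.7] w 0.0159 g 30.0 j [-0.2   0.07  0.84  1.87 -0.05  1.23  2.17] t 5.62
```

Call:
{"fn": "jog_arm", "kwargs": {"moves": [[3,-12,5,0,0,0],[7,-28,15,0,0,0],[10,-42,30,0,0,0],[12,-51,48,0,0,0],[12,-52,68,0,0,0],[12,-52,88,0,0,0],[12,-52,104,0,0,0],[12,-52,114,0,0,0],[12,-52,117,0,0,0],[12,-52,117,0,0,0]]}}

```text
time: 6.45
eef_pos: [0.3958, -0.3611, 0.0588]
orientation: [-0.001, 0.029, 1.0, 0.001]
wrist_force: [-0.7, -1.1, -0.5]
gripper_width: 0.0158
grip_force: 30.0
```

```bash
python3 - <<'E'
from h import *
from station import manip
go([.3953,-.3642,.059],-3.5)
t=manip.capture("top");s=manip.capture("scene");pickle.dump((t,s),open("c2.pkl","wb"))
R=lambda im,x,y,w,h,k:cv2.resize(im[y:y+h,x:x+w],None,fx=k,fy=k,interpolation=cv2.INTER_CUBIC)
cv2.imwrite("pics/i1.png",np.hstack([R(t["color"],400,150,66,100,6),R(s["color"],350,205,66,100,6)]))
e=manip.get_state()["eef_pos"];a=np.radians(-3.5);x=np.array([np.cos(a),np.sin(a),0]);tip=e+[0,0,.019]+.138*x
print("tip",tip)
for c in(t,s):print(proj(c,tip).round(1),proj(c,[.563,-.3745,.078]).round(1))
E
```

```text
at [ 0.3958 -0.3611  0.0588] shift [ 0.3 -3.2 -0.2] turn [ 0.0011 -0.0017  0.0031] F [-0.7 -1.1 -0.5] w 0.0158 g 30.0 j [-0.04  0.3   0.84  1.94 -0.26  1.01  2.42] t 6.45
tip [ 0.53471075 -0.37038921  0.07928134]
[432.2 206.8] [433.1 197.8]
[407.4 248.1] [413.9 245.1]
```

View pics/i1.png

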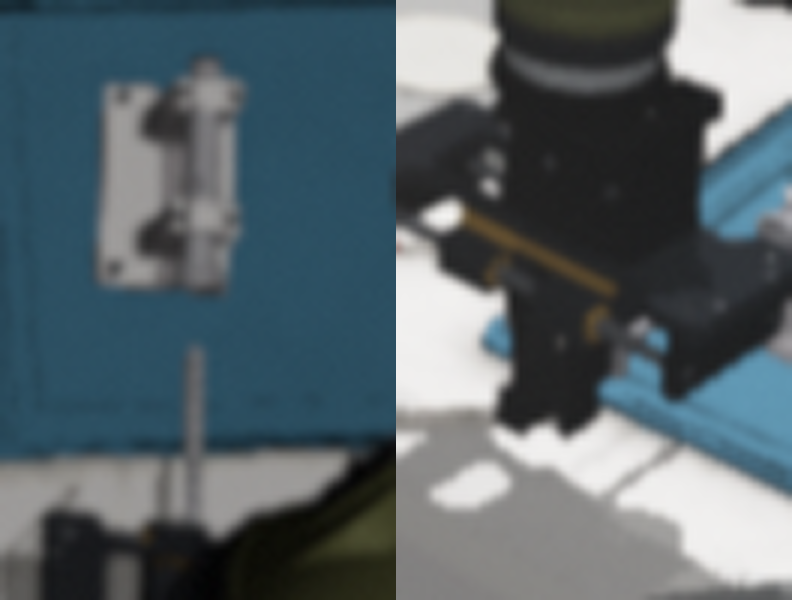

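The tip shows at top-view pixel (432.3,207.5), as predicted, about 10 px short of the mouth. It sits about 0.75 px (2.3 mm) left of the tube axis line, so I'll shift it and go in slowly.

Call:
{"fn": "jog_arm", "kwargs": {"moves": [[0,-2.5,-1,0,0,0.003],[0,-2.5,-1,0,0,0.003],[-5,-2.5,-1,0,0,0.003],[-12,-2.5,-1,0,0,0.003],[-19,-2.5,-1,0,0,0.003],[-26,-2.5,-1,0,0,0.003],[-32,-2.5,-1,0,0,0.003],[-36,-2.5,-1,0,0,0.003],[-38,-2.5,-1,0,0,0.003],[-38,-2.5,-1,0,0,0.003]]}}

```text
time: 7.38
eef_pos: [0.4348, -0.3663, 0.0604]
orientation: [-0.0, 0.03, 1.0, -0.0]
wrist_force: [-0.1, -0.8, -1.9]
gripper_width: 0.0158
grip_force: 30.0
```

```bash
python3 - <<'E'
from h import *
from station import manip
x=np.array([np.cos(np.radians(-3.5)),np.sin(np.radians(-3.5)),0])
go(np.array([.563,-.3745,.06])-.038*x,-3.5)
t=manip.capture("top");r=t["color"][:,:,2].astype(int)
for y in range(190,226,2):print(y,r[y,426:442])
e=manip.get_state()["eef_pos"]
print(proj(t,e+[0,0,.018]+.09*x),proj(t,e+[0,0,.018]+.05*x))
E
```

```text
at [ 0.4348 -0.3663  0.0604] shift [-90.4  -0.4   0.3] turn [-0.0002 -0.0003  0.0009] F [-0.1 -0.8 -1.9] w 0.0158 g 30.0 j [-0.03  0.37  0.81  1.86 -0.31  1.04  2.42] t 7.38
190 [ 49  50  51  51  63  90 111 122 113 101  99 103  94  69  50  44]
192 [ 75  64  59  58  69  93 114 122 116 114 124 117  82  50  43  45]
194 [119 102  92  81  84  99 112 116 111 107 113 107  75  49  45  45]
196 [108  96  85  77  82  97 107 112 109 100  94  85  61  46  44  44]
198 [64 60 53 51 54 60 74 90 89 71 65 63 54 45 44 43]
200 [44 44 44 44 44 49 66 85 84 62 48 47 45 45 44 44]
202 [45 45 46 44 45 50 69 91 92 66 46 44 44 43 44 45]
204 [45 44 45 44 43 50 69 92 93 65 45 44 44 43 43 44]
206 [44 45 46 44 45 51 71 95 93 64 46 43 44 44 43 43]
208 [44 44 45 45 45 51 71 93 91 65 45 43 44 45 43 44]
210 [44 45 45 45 45 54 73 92 90 63 46 43 45 44 44 44]
212 [45 44 44 45 46 55 76 98 93 64 46 44 45 43 43 44]
214 [ 45  44  44  44  48  61  85 100  92  63  46  43  44  44  44  44]
216 [43 43 43 44 46 60 84 99 90 62 44 43 45 44 44 43]
218 [ 41  42  41  42  47  64  90 103  92  61  44  43  43  43  43  43]
220 [44 44 43 44 46 62 84 98 87 60 44 42 43 43 43 44]
222 [44 42 42 41 43 56 80 94 83 56 42 38 37 38 40 40]
224 [48 35 26 26 27 30 35 41 43 41 43 36 26 18 15 17]
[432.73996806 210.2539832 ] [432.43900053 223.24144932]
```

Call:
{"fn": "jog_arm", "kwargs": {"moves": [[-4,0,0,0,0,0],[-8,0,0,0,0,0],[-12,0,0,0,0,0],[-16,0,0,0,0,0],[-20,0,0,0,0,0],[-20,0,0,0,0,0]]}}

```text
time: 7.93
eef_pos: [0.4556, -0.3672, 0.0605]
orientation: [0.0, 0.03, 1.0, -0.0]
wrist_force: [0.3, 0.1, -0.8]
gripper_width: 0.0157
grip_force: 30.0
```

Call:
{"fn": "jog_arm", "kwargs": {"moves": [[-5,0,0,0,0,0],[-10,0,0,0,0,0],[-15,0,0,0,0,0],[-20,0,0,0,0,0],[-25,0,0,0,0,0],[-30,0,0,0,0,0],[-30,0,0,0,0,0]]}}

```text
time: 8.52
eef_pos: [0.4859, -0.3691, 0.0605]
orientation: [0.0, 0.03, 1.0, -0.0]
wrist_force: [0.1, 1.9, -1.6]
gripper_width: 0.0159
grip_force: 30.0
```

Call:
{"fn": "jog_arm", "kwargs": {"moves": [[-5,0,0,0,0,0],[-10,0,0,0,0,0],[-15,0,0,0,0,0],[-20,0,0,0,0,0],[-25,0,0,0,0,0],[-29,0,0,0,0,0],[-32,0,0,0,0,0],[-32,0,0,0,0,0]]}}

```text
time: 9.18
eef_pos: [0.5172, -0.371, 0.0604]
orientation: [0.0, 0.03, 1.0, 0.0]
wrist_force: [0.1, 3.0, -2.4]
gripper_width: 0.0156
grip_force: 30.0
```

```bash
python3 - <<'E'
from h import *
x=np.array([np.cos(np.radians(-3.5)),np.sin(np.radians(-3.5)),0])
go(np.array([.563,-.3745,.06])-.038*x,-3.5)
E
```

```text
at [ 0.5172 -0.371   0.0604] shift [-7.9 -0.8  0.4] turn [0.0002 0.0005 0.0012] F [ 0.1  3.  -2.4] w 0.0156 g 30.0 j [-0.    0.51  0.76  1.69 -0.38  1.1   2.38] t 9.18
```

Call:
{"fn": "jog_arm", "kwargs": {"moves": [[-1,0.7,0,0,0,0],[-2,0.7,0,0,0,0],[-3,0.7,0,0,0,0],[-4,0.7,0,0,0,0],[-5,0.7,0,0,0,0],[-5,0.7,0,0,0,0]]}}

```text
time: 9.68
eef_pos: [0.5215, -0.371, 0.0606]
orientation: [0.0, 0.03, 1.0, -0.0]
wrist_force: [-1.2, 3.7, -2.0]
gripper_width: 0.016
grip_force: 30.0
```

Call:
{"fn": "jog_arm", "kwargs": {"moves": [[-1,0,0,0,0,0],[-2,0,0,0,0,0],[-2,0,0,0,0,0]]}}

```text
time: 9.93
eef_pos: [0.5236, -0.3711, 0.0606]
orientation: [0.0, 0.03, 1.0, -0.0]
wrist_force: [-1.3, 2.8, -1.1]
gripper_width: 0.0158
grip_force: 30.0
```

Call:
{"fn": "jog_arm", "kwargs": {"moves": [[-1,0,0,0,0,0],[-2,0,0,0,0,0],[-2,0,0,0,0,0]]}}

```text
time: 10.18
eef_pos: [0.5246, -0.3712, 0.0605]
orientation: [-0.001, 0.03, 1.0, 0.0]
wrist_force: [-3.7, 3.6, -0.2]
gripper_width: 0.016
grip_force: 30.0
```

Call:
{"fn": "jog_arm", "kwargs": {"moves": [[-0.5,0,0,0,0,0],[-1,0,0,0,0,0],[-1,0,0,0,0,0]]}}

```text
time: 10.43
eef_pos: [0.5247, -0.3711, 0.0604]
orientation: [-0.001, 0.031, 1.0, 0.001]
wrist_force: [-6.5, 4.6, 1.7]
gripper_width: 0.0158
grip_force: 30.0
```

Call:
{"fn": "jog_arm", "kwargs": {"moves": [[-0.5,0,0,0,0,0],[-1,0,0,0,0,0],[-1,0,0,0,0,0],[-1,0,0,0,0,0]]}}

```text
time: 10.77
eef_pos: [0.5247, -0.3711, 0.0603]
orientation: [-0.002, 0.031, 1.0, 0.001]
wrist_force: [-7.3, 5.4, 2.8]
gripper_width: 0.0155
grip_force: 30.0
```

```bash
python3 - <<'E'
from h import *
from station import manip
go([.5247,-.371,.0604],-3.5)
t=manip.capture("top");r=t["color"][:,:,2].astype(int);s=manip.capture("scene")
R=lambda im,x,y,w,h,k:cv2.resize(im[y:y+h,x:x+w],None,fx=k,fy=k,interpolation=cv2.INTER_CUBIC)
cv2.imwrite("pics/i2.png",np.hstack([R(t["color"],410,155,50,60,8),R(s["color"],380,215,50,60,8)]))
E
```

```text
at [ 0.5247 -0.3711  0.0603] shift [-0.   0.2 -0.1] turn [ 0.0019 -0.0045 -0.0007] F [-7.3  5.4  2.8] w 0.0155 g 30.0 j [-0.    0.52  0.75  1.67 -0.39  1.11  2.37] t 10.77
```

View pics/i2.png

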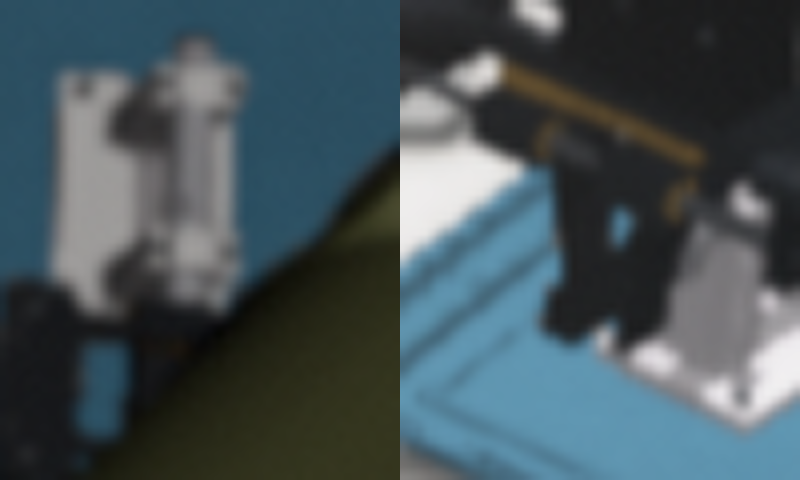

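The picture shows the gripper right up at the mouth, at about (433,194) in the top view, with the collar hidden under it. I'll relieve the side force and press a bit harder to make sure this is the collar stop.

Call:
{"fn": "jog_arm", "kwargs": {"moves": [[0,1,0,0,0,0],[0,1.5,0,0,0,0],[-1,1.5,0,0,0,0],[-2,1.5,0,0,0,0],[-3,1.5,0,0,0,0],[-3,1.5,0,0,0,0],[-3,1.5,0,0,0,0]]}}

```text
time: 11.45
eef_pos: [0.5247, -0.371, 0.0601]
orientation: [-0.004, 0.032, 0.999, 0.001]
wrist_force: [-13.6, 4.2, 5.4]
gripper_width: 0.0159
grip_force: 30.0
```

Solid stop at 13 N. Drawing out along the tube.

Call:
{"fn": "jog_arm", "kwargs": {"moves": [[4,0,0,0,0,0],[8,0,0,0,0,0],[14,0,0,0,0,0],[22,0,0,0,0,0],[31,0,0,0,0,0],[40,0,0,0,0,0],[49,0,0,0,0,0],[57,0,0,0,0,0],[62,0,0,0,0,0],[62,0,0,0,0,0]]}}

```text
time: 12.28
eef_pos: [0.4669, -0.3665, 0.0607]
orientation: [-0.0, 0.031, 1.0, 0.0]
wrist_force: [-0.3, -0.2, -2.7]
gripper_width: 0.0156
grip_force: 30.0
```

Call:
{"fn": "jog_arm", "kwargs": {"moves": [[4,0,0,0,0,0],[12,0,0,0,0,0],[21,0,0,0,0,0],[30,0,0,0,0,0],[40,0,0,0,0,0],[50,0,0,0,0,0],[60,0,0,0,0,0],[70,0,0,0,0,0],[78,0,0,0,0,0],[82,0,0,0,0,0]]}}

```text
time: 13.12
eef_pos: [0.385, -0.3613, 0.0605]
orientation: [-0.0, 0.031, 1.0, 0.0]
wrist_force: [0.7, -0.8, -0.9]
gripper_width: 0.0159
grip_force: 30.0
```

Call:
{"fn": "jog_arm", "kwargs": {"moves": [[0,0,0,0,0,0],[0,0,0,0,0,0]]}}

```text
time: 13.28
eef_pos: [0.3869, -0.3612, 0.0607]
orientation: [0.0, 0.03, 1.0, 0.0]
wrist_force: [-0.2, -0.0, -1.3]
gripper_width: 0.0159
grip_force: 30.0
```

```bash
python3 -c "
from h import *
go([.415,-.3,.177],-3.5)"
```

```text
at [ 0.3869 -0.3612  0.0607] shift [ -24.4   62.8 -116.2] turn [0.0001 0.001  0.0003] F [-0.2 -0.  -1.3] w 0.0159 g 30.0 j [-0.05  0.28  0.85  1.96 -0.25  1.01  2.42] t 13.28
```

Tip is about 38 mm outside the mouth. Lift, then swing back on the robot's side.

Call:
{"fn": "jog_arm", "kwargs": {"moves": [[0,0,-8,0,0,0],[0,0,-24,0,0,0],[0,0,-44,0,0,0],[0,0,-64,0,0,0],[-2,3,-84,0,0,0],[-5,10,-100,0,0,0],[-8,22,-110,0,0,0],[-12,38,-115,0,0,0],[-16,55,-116,0,0,0],[-20,70,-116,0,0,0]]}}

```text
time: 14.12
eef_pos: [0.412, -0.292, 0.1779]
orientation: [0.001, 0.03, 1.0, -0.0]
wrist_force: [0.5, 0.3, -1.6]
gripper_width: 0.0158
grip_force: 30.0
```

Call:
{"fn": "jog_arm", "kwargs": {"moves": [[-2,25,0,0,0,0],[-5,55,0,0,0,-0.01],[-8,85,0,0,0,-0.02],[-11,115,0,0,0,-0.03],[-14,145,0,0,0,-0.04],[-17,175,0,0,0,-0.05],[-20,205,0,0,0,-0.06],[-23,235,0,0,0,-0.07],[-26,265,0,0,0,-0.08],[-28,290,0,0,0,-0.09]]}}

```text
time: 14.95
eef_pos: [0.4571, -0.0023, 0.1774]
orientation: [0.001, -0.016, 1.0, 0.0]
wrist_force: [-0.4, -0.2, -2.1]
gripper_width: 0.0155
grip_force: 30.0
```

```bash
python3 -c "
from h import *
go([.435,.27,.19],2.5)"
```

```text
at [ 0.4571 -0.0023  0.1774] shift [ 13.5 272.9 -12.5] turn [ 0.0005  0.0014 -0.0125] F [-0.4 -0.2 -2.1] w 0.0155 g 30.0 j [-0.54 -0.09  0.46  1.98  0.04  1.23  1.51] t 14.95
```

Call:
{"fn": "jog_arm", "kwargs": {"moves": [[4,12,-2,0,0,0],[8,36,-4,0,0,-0.01],[12,64,-6,0,0,-0.012],[14,94,-8,0,0,-0.012],[14,124,-10,0,0,-0.012],[14,154,-12,0,0,-0.012],[14,184,-12,0,0,-0.012],[14,214,-12,0,0,-0.012],[14,240,-12,0,0,-0.012],[14,260,-12,0,0,-0.012]]}}

```text
time: 15.78
eef_pos: [0.4345, 0.2577, 0.1892]
orientation: [0.0, -0.022, 1.0, 0.0]
wrist_force: [-0.3, -0.2, -0.7]
gripper_width: 0.0155
grip_force: 30.0
```

```bash
python3 -c "
from h import *
go([.4696,.416,.14],2.5)"
```

```text
at [0.4345 0.2577 0.1892] shift [-41.9 156.5  49.3] turn [0.0008 0.0008 0.    ] F [-0.3 -0.2 -0.7] w 0.0155 g 30.0 j [-0.77  0.03  0.19  1.86 -0.01  1.25  1.03] t 15.78
```

Call:
{"fn": "jog_arm", "kwargs": {"moves": [[-4,15,2,0,0,0],[-10,38,6,0,0,0],[-16,62,10,0,0,0],[-22,86,15,0,0,0],[-29,110,22,0,0,0],[-35,130,30,0,0,0],[-39,145,38,0,0,0],[-42,154,45,0,0,0],[-42,156,49,0,0,0],[-42,156,49,0,0,0]]}}

```text
time: 16.62
eef_pos: [0.47, 0.4116, 0.1381]
orientation: [-0.001, -0.021, 1.0, -0.001]
wrist_force: [0.1, -0.4, -2.1]
gripper_width: 0.0155
grip_force: 30.0
```

Call:
{"fn": "jog_arm", "kwargs": {"moves": [[0,0,0,0,0,0],[0,0,0,0,0,0],[0,0,0,0,0,0]]}}

```text
time: 16.87
eef_pos: [0.471, 0.4113, 0.1405]
orientation: [0.001, -0.02, 1.0, 0.0]
wrist_force: [0.3, -0.4, -0.3]
gripper_width: 0.0158
grip_force: 30.0
```

```bash
python3 - <<'E'
from h import *
from station import manip
go([.4696,.416,.122],2.5)
t=manip.capture("top");s=manip.capture("scene")
R=lambda im,x,y,w,h,k:cv2.resize(im[y:y+h,x:x+w],None,fx=k,fy=k,interpolation=cv2.INTER_CUBIC)
cv2.imwrite("pics/f1.png",np.hstack([R(t["color"],140,145,80,100,5),R(s["color"],215,130,80,100,5)]))
st=manip.get_state();tip=st["eef_pos"]+[.1379,.006,.018]
for c in(t,s):print(proj(c,tip).round(1),proj(c,[.6075,.422,.09]).round(1))
E
```

```text
at [0.471  0.4113 0.1405] shift [ 1.2  4.7 18.5] turn [ 0.0006  0.0011 -0.0039] F [ 0.3 -0.4 -0.3] w 0.0158 g 30.0 j [-0.86  0.32  0.13  1.63 -0.04  1.2   0.88] t 16.87
[166.7 173. ] [172.4 178.6]
[256.  152.7] [256.4 167.8]
```

View pics/f1.png

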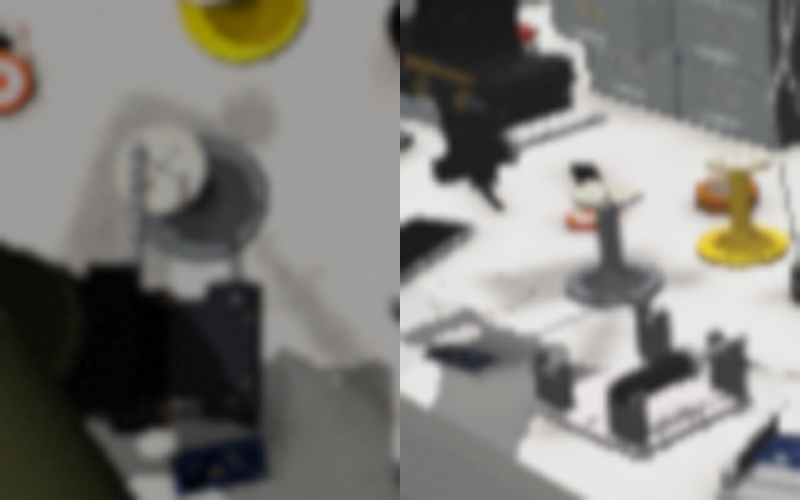

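The tip shows at top pixel (167.8,174) and scene (256,153.6). The stand's cross is at (172.6,178.6) and (256.6,168). Both agree with the calibration, and the tip needs about +6 mm in y and a little less height.

Call:
{"fn": "jog_arm", "kwargs": {"moves": [[0,2,4,0,0,0],[0,4,9,0,0,0],[0,6,14,0,0,0],[0,6,18,0,0,0],[0,6,18,0,0,0],[0,6,18,0,0,0],[0,6,18,0,0,0],[0,6,18,0,0,0],[0,6,18,0,0,0],[0,6,18,0,0,0]]}}

```text
time: 17.8
eef_pos: [0.4702, 0.4183, 0.1219]
orientation: [0.0, -0.021, 1.0, 0.0]
wrist_force: [-0.1, -0.7, -0.7]
gripper_width: 0.0158
grip_force: 30.0
```

Call:
{"fn": "jog_arm", "kwargs": {"moves": [[0,0,0,0,0,0],[0,0,0,0,0,0],[0,0,0,0,0,0],[0,0,0,0,0,0],[0,0,0,0,0,0],[0,0,0,0,0,0]]}}

```text
time: 18.3
eef_pos: [0.4701, 0.4182, 0.1216]
orientation: [0.0, -0.021, 1.0, 0.0]
wrist_force: [0.1, -0.6, -1.2]
gripper_width: 0.0157
grip_force: 30.0
```

```bash
python3 - <<'E'
from h import *
from station import manip
go([.4696,.416,.122],2.5)
t=manip.capture("top");s=manip.capture("scene")
R=lambda im,x,y,w,h,k:cv2.resize(im[y:y+h,x:x+w],None,fx=k,fy=k,interpolation=cv2.INTER_CUBIC)
cv2.imwrite("pics/f2.png",np.hstack([R(t["color"],140,145,80,100,5),R(s["color"],215,130,80,100,5)]))
E
```

```text
at [0.4701 0.4182 0.1216] shift [ 0.6 -2.2 -0.4] turn [ 0.0001  0.0001 -0.0024] F [ 0.1 -0.6 -1.2] w 0.0157 g 30.0 j [-0.87  0.34  0.12  1.64 -0.04  1.17  0.88] t 18.3
```

View pics/f2.png

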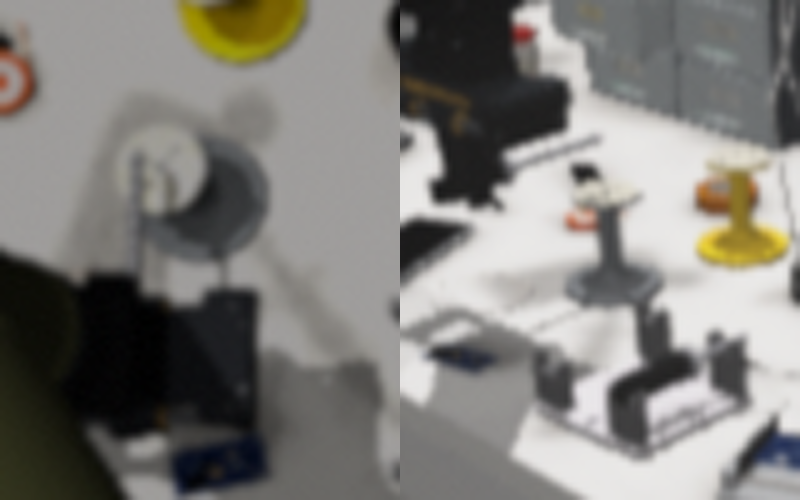

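```bash
python3 - <<'E'
from h import *
d=pickle.load(open("c0.pkl","rb"))
print(plane(d["top"],167.8,175.4,.14),plane(d["scene"],255,157.6,.14),plane(d["top"],172.5,178.6,.09),plane(d["scene"],256.6,168,.09))
from station import manip
s=manip.get_state();print(s["eef_pos"],abs(s["joint_velocities"]).max())
manip.close_job()
E
```

```text
[0.60571722 0.42003081 0.14      ] [0.59927151 0.41438724 0.14      ] [0.60744881 0.42166352 0.09      ] [0.60711057 0.41987635 0.09      ]
[0.47009136 0.41823373 0.12159538] 0.0015558153260081583
the job is handed in; nothing more can be done
```

I handed the job in at about 18 s, without seeing the judge's result. The long rod went in to a firm collar stop (about 13 N) and was drawn right out. It is now held level and steady, its tip about 50 mm above the stand top and within about 10 mm of its middle. The short rod and bystanders weren't touched as far as I saw, though I didn't measure them again.

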